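# Seat a forged strap in the drilling fixture and snap its toggle clamp shut

## Robot

A 6-joint arm with a two-finger parallel gripper is mounted at the origin on the work surface. World frame = base frame: x ahead of the robot, y to its left, z up, the work surface at z = 0. Lengths are in m, angles in degrees, forces in N, time in s.
With the tool pointing down it reaches from about 0.3 to 0.775 m from the base axis. Payload 14.6 kg.
Tool frame: the origin (TCP) lies at the very end of the fingers, on their centre line; the grasp point (between the pads) lies 19 mm behind it; z points along the fingers, y is the line along which they close (so a half turn about z gives the same grasp; the last joint's range is limited). The gripper opens to 85 mm and grips with 20 to 120 N. Pads are 22 mm wide; open, the fingers measure 114 mm over their backs; the gripper's body (76 mm by 85 mm) begins 54 mm behind the grasp point. The pads swing forward as they close: fully open they stand 13 mm farther back than shut.
Start: joints at [69.122, 17.183, 87.147, -0, 75.671, -3.816], TCP at [0.161, 0.526, 0.231] pointing down, gripper open.
Joint ranges: [-173.82, 173.82], [-45.26, 126.66], [13.44, 144.39], [-59.66, 239.66], [0, 175.72], [-146.38, 146.38]. Speed limits (degrees/s): [127.2, 127.2, 147.25, 180, 180, 180].

## Interface

Orientations are given as a 3x3 rotation matrix whose columns are the frame's x, y, z axes.
In Python, from station import bot, vision, order gives the robot as it stands.
- The arm moves only by the tool drive_tool, never from a script. Its argument "series" is a list of rows, each a list of 5 numbers: the shift along the tool's x, y, z in units of 50 cm (1.0 is 50 cm), then the turn about the tool's z in units of pi rad (1.0 is pi rad), then the gripper command: -1 is fully open, 1 is shut, values between are in proportion. In form: [[dx, dy, dz, yaw, claw], ...]. A call has 1 to 8 rows; each row shifts and turns the commanded pose from where the row before left it, along the tool's axes as they then stand; what a row does not reach is not made up. A row lasts 1/10 s, in which the tool goes at most 50 mm and 8.59 degrees, less where a joint would pass 70% of its speed; a pose out of reach is approached as far as the arm can. A call with a number of a shift or a turn outside -1 to 1 is refused whole. A call with a gripper value outside its range is refused whole. The fingers move at their own pace and stop on an object; "grip_force" is the grip in N (left out, the last holds). Time passes only in rows, so rows that do not move let the fingers close. It gives the time, the measured TCP pose, the force and the opening at its end, in the units of the state.
- bot.read_state(): the state, without advancing time (a new reading comes with each control period).
- vision.read_camera(name): name is "scene" or "top"; returns (picture, depth): 420x560x3 uint8, blue, green, red; 420x560 float32, m along the optical axis (not along the pixel's ray), 0 where there is no reading.
- vision.calibration(name): a dict with "intrinsics" (3x3 intrinsics, pixels), "xyz" and "orientation" of the camera in the world. Camera axes: x right, y down, z forward; pixel columns grow to the right and rows downward; lengths in m; the calibration is good to about 2 mm. A picture is of the moment at which its call begins. calibration takes no time and is no camera call.
- order.finish_job(): hands the job in, once; it reports no verdict.
Trained networks look in the newest picture that a camera, given by its name, has taken for a name from the list of things; names that differ only in an ending like _2 or _b are one class to them, and where a whole thing is asked for, a point or a joint stands for the part that bears it (a point fixed in the world has none). Each returns a list of dicts, best first, with "p" (0 to 1); they miss things now and then, are a little off and sometimes report something else, mostly with a low value. They report only what shows in the picture. A call takes as long as a camera call. They do not tell look-alikes from the thing itself.
- vision.search_frame(query, camera): "position" ([column, row] in pixels, amid what is visible of it).
- vision.cut_out(query, camera): "mask" (420x560 bool, what is visible of it) and "position" ([column, row] in pixels, amid what is visible of it).
- vision.mark_of(query, camera): "position" ([column, row] in pixels: a listed point, or the origin of a listed thing).
The state is a dict: "t": time; "qpos": joint angles; "qd": joint speeds; "joint_efforts": joint torques, N m; "eef_pos": TCP position; "eef_rot": TCP orientation; "ft_force": force on the tool from outside, world axes, zero at the start; "torque": the same for the moment, N m; "finger_gap": opening from 0.0 (shut) to 1.0 (fully open).
Only numpy, scipy, OpenCV 4.12 (cv2) and the standard library are available. Lean on these libraries where they do the work, as an engineer would, in place of code of your own. Each camera call takes 0.05 s, during which the arm holds its last target. There are 200 camera calls.

## Task

Push the forged strap back flat against the drilling fixture's long fence and along it until its square end butts against the end stop; it only slides on the plate, never lifted. Then push the red toggle-clamp handle over, away from the strap and right down, past its dead point until it snaps into lock and holds the strap down by itself. Leave the hammer, the wax tin and the chisel where they are, and finish clear of everything.

Things in the scene. Friction and masses are not known exactly. Their poses are not given: they have to be found in the camera images.
- fixture: Drilling fixture bolted to the bench: aluminium plate 270 (x) x 200 (y) x 16 mm, origin at the centre of its underside (on the bench top), z up; 'fixture (x, y, z)' below is mm from here. The strap lies on its -y half, a toggle clamp stands on its +y half and works in the plane x=0. Yaw within 0.3 rad: fixture +x points away from the robot, +y to its left.
- fence (a point): On the top edge of the steel fence bar's face towards the strap, fixture (0, -30, 30). The bar runs along x from -75 to 100, 16 mm thick, 14 mm high over the plate. The strap's long +y side belongs flat on this face.
- end_stop (a point): Top edge of the end stop's face, fixture (90, -50, 30), y -76 to -30, facing -x. The strap's square end belongs on it. A blue drill-bush bracket overhangs the strap's place near it: x 49 to 75, y -70 to -14, z 30 to 40, brass bush to z 46; the strap slides beneath it with 4 mm to spare.
- strap: Loose dark forged steel strap, flat on the plate, 180 x 40 x 10 mm, 0.42 to 0.65 kg. Origin: centre of its underside; square end at x +90, half-round end (radius 20) at x -90, sides y +-20 mm. Home: fixture (0, -50, 16), parallel. Starts 15-40 mm short of the stop, 11-22 mm off the fence, up to 0.08 rad askew. Takes 3 to 8 N to slide.
- clamp_pivot (a point): Clamp arm's pivot, fixture (0, 30, 62), between cheeks 36 mm wide (x), to z 70; flange y 3 to 73. The arm, 28 mm wide, stands up when open: top at about z 155, y 5 to 30, its spindle pointing to -y (to y -35 at most, z 110 to 155). It swings down over the fence towards -y as the handle goes to +y and down.
- clamp_handle (a joint): Knee angle between the clamp's handle and its short link, rad: 0 open (its start), about 2.45 dead point, 2.87 locked on its stop. Friction holds it where left until the spindle meets the strap at about 1.8; then a spring resists (about 4 N at the grip) and throws it back if let go before 2.35; past about 2.5 it snaps to 2.87 by itself and stays.
- grip (a point): On the axis of the handle's red grip (18 mm thick, 85 mm long), 30 mm from its free end. Its path: clamp_handle angle, then fixture (y,z) at x=0, then lean from upright to +y: 0 (47,166) 5 deg; 0.11 (77,162) 18; 0.35 (108,154) 31; 0.77 (133,144) 42; 1.29 (150,135) 52; 1.97 (164,118) 65; 2.45 (173,92) 78; 2.87 (176,68) 89. Push the side facing the strap, later the upper side.
- spindle: Clamp's steel spindle with a black rubber foot 18 mm across, at the arm's end, spring-loaded. Origin at the arm's pivot; the foot is 80 mm along the arm and 39 mm to its strap side. Locked, the foot presses down with about 15 N on the strap's top at fixture (0, -50, 26).
- hammer: Bystander: cross-peen hammer lying on the bench beyond the fixture's -y edge, within 0.15 rad of its x; 278 mm long, head 29 mm high, 106 mm across at the +x end; origin on the bench under the handle's line, 64 mm from the head. Must stay.
- wax_tin: Bystander: round red wax tin with a brass lid, 68 mm across, 48 mm high, on the bench beyond the fixture's +x edge; origin at the centre of its underside. Must stay.
- chisel: Bystander: blue cold chisel, 155 mm long, 20 mm wide, 16 mm thick, lying on the bench beyond the fixture's +x edge, roughly along fixture y; origin on its underside near its middle. Must stay.
Not all that is in view belongs to the job. What is meant by the strap is not purple, and is the smaller of those in its own colour.

How it is judged (in metres and radians):
On the way, in this order (a step that is already met when the one before it is completed fails the run):
1. the strap lies against the fence and the end stop while the clamp is still open (x of strap in the frame of fixture above -0.003 m and y of strap in the frame of fixture above -0.053 m and angle between the x axis of strap and the x axis of fixture, either way round below 0.035 rad and value of joint clamp_handle below 1 rad), for 0.1 s.
2. the clamp handle is past its dead point and the spindle presses on the strap (value of joint clamp_handle above 2.7 rad and contact force between spindle and strap above 10 N), for 0.2 s.
At the end, for the whole second after the job is handed in: The clamp handle is locked past its dead point (joint over 2.7) with no help, its spindle presses on the strap with over 10 N, and the strap lies flat and still on the plate, within 3 mm of the fence and 3 mm of the end stop and parallel within 2 degrees. Bystanders within 20 mm of where they were (all of step 2 and x of strap in the frame of fixture above -0.003 m and y of strap in the frame of fixture above -0.053 m and angle between the x axis of strap and the x axis of fixture, either way round below 0.035 rad and z of strap in the frame of fixture below 0.02 m and linear speed of strap below 0.01 m/s); the robot touches nothing.
It fails at once if the strap is lifted or tipped off the plate (z of strap in the frame of fixture above 0.022 m or angle between strap's own z axis and vertical above 0.1 rad).
It fails at once if the hammer, wax tin or chisel is shoved or picked up (distance of any of hammer, wax_tin, chisel from where it was at the start of the episode above 0.02 m).
It also fails if it takes over 67 s, if anything falls off the work surface, if the arm or the gripper's body presses on something with over 40 N, if the wrist force passes 120 N, or if a joint passes its speed limit or range.

## Working session

There is one attempt and no reset: what is moved stays moved. The work goes in short steps, Python scripts to look and compute and a tool call to move; the robot and the scene stay as the last step left them, time stands still between calls to the robot, and variables do not carry over. Pictures are saved under pics/ and viewed, on a budget of 10 in all, crops included, one or two more only if the job needs it, and the job is handed in when it is done.

Besides the shell and the picture viewer there is one more tool, called after ">>>" by a JSON object that holds its "fn" and its "kwargs". drive_tool: Moves the arm, as the interface text tells. Shifts and turns lie within -1 to 1; 1 stands for 50 cm of shift or pi rad of turn. Its arguments: {"type":"object","properties":{"series":{"type":"array"},"grip_force":{"type":"number"}},"required":["series"]}

```bash
ls; mkdir -p pics
cat > h.py <<'E'
import numpy as np, cv2
from station import bot, vision, order
def cal(n):
    c=vision.calibration(n); return np.array(c["intrinsics"]),np.array(c["xyz"]),np.array(c["orientation"])
def cloud(n,d):
    K,t,R=cal(n); v,u=np.mgrid[:d.shape[0],:d.shape[1]]
    p=np.stack([(u-K[0,2])/K[0,0]*d,(v-K[1,2])/K[1,1]*d,d],-1)
    return p@R.T+t
def atz(n,px,z):
    K,t,R=cal(n); r=R@np.linalg.solve(K,[px[0],px[1],1]); return t+r*(z-t[2])/r[2]
def proj(n,P):
    K,t,R=cal(n); q=(np.atleast_2d(P)-t)@R@K.T; return q[:,:2]/q[:,2:]
E
cat > a.py <<'E'
from h import *
s=bot.read_state(); print(s["t"],s["eef_pos"],np.round(s["eef_rot"],3).tolist())
for n in("top","scene"):
    im,d=vision.read_camera(n); cv2.imwrite(f"pics/{n}0.png",im); np.save(f"{n}0.npy",d)
    print(n,[np.round(x,3).tolist() for x in cal(n)])
    for q in ["fixture","fence","end_stop","strap","clamp_pivot","grip","hammer","wax_tin","chisel"]:
        for r in vision.mark_of(q,n)[:3]: print(n,q,round(r["p"],2),np.round(r["position"],1))
print(bot.read_state()["t"])
E
python3 a.py
```

```text
pics
0.0 [0.16127911 0.52556282 0.23070101] [[-0.956, 0.293, -0.0], [0.293, 0.956, -0.001], [0.0, -0.001, -1.0]]
top [[[466.421, 0.0, 282.933], [0.0, 466.421, 202.61], [0.0, 0.0, 1.0]], [0.498, -0.107, 1.226], [[0.007, -0.992, 0.123], [-1.0, -0.006, 0.01], [-0.009, -0.123, -0.992]]]
top fixture 0.56 [254.8 229.9]
top fence 0.93 [266.4 229.6]
top end_stop 0.74 [277.2 195.8]
top strap 0.95 [277.1 245.3]
top strap 0.94 [409.1 274. ]
top strap 0.88 [160.1 258.6]
top clamp_pivot 0.88 [235.7 222.8]
top hammer 0.71 [332.4 223.2]
top wax_tin 0.66 [274.1 159.9]
top chisel 0.66 [252.6 228.3]
top chisel 0.62 [229.4 157.7]
scene [[[495.974, 0.0, 279.835], [0.0, 495.974, 210.935], [0.0, 0.0, 1.0]], [1.083, -0.681, 0.955], [[0.799, 0.44, -0.41], [0.601, -0.604, 0.523], [-0.018, -0.665, -0.747]]]
scene fixture 0.87 [287.7 214.9]
scene fence 0.72 [273.6 216. ]
scene end_stop 0.98 [296.8 237.6]
scene end_stop 0.32 [237.1 272.1]
scene strap 0.85 [255.5 221.4]
scene strap 0.83 [310.7 158.1]
scene strap 0.79 [140.1 302.9]
scene clamp_pivot 0.82 [291.2 192.2]
scene grip 0.46 [295.9 156.9]
scene hammer 0.63 [235.3 273.1]
scene wax_tin 0.79 [334.3 261.8]
scene chisel 0.72 [283.6 216. ]
scene chisel 0.66 [357.6 231.9]
1.0
```

View pics/top0.png

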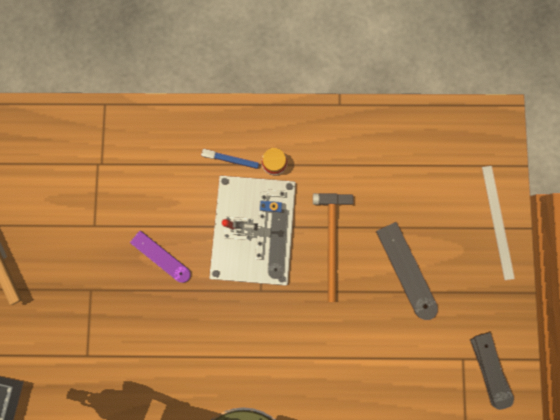

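View pics/scene0.png

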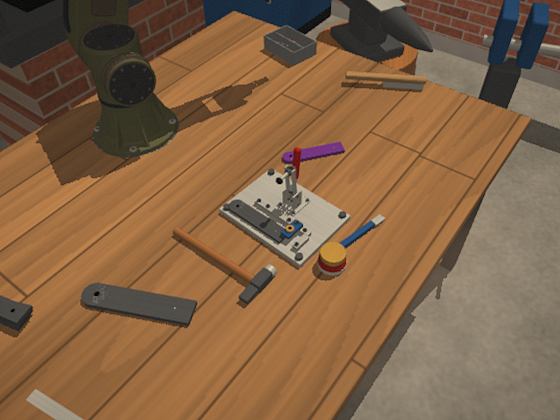

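The strap to use is the dark one on the fixture plate, at about (273,240) in the top view. The larger dark bars and the purple one are decoys. The hammer lies at (333,240), the tin at (274,160) and the chisel at (230,158). Next I'll fit the plate and the strap precisely.

```bash
cat > b.py <<'E'
from h import *
im=cv2.imread("pics/top0.png"); d=np.load("top0.npy"); hsv=cv2.cvtColor(im,cv2.COLOR_BGR2HSV)
P=cloud("top",d)
m=((hsv[...,1]<60)&(hsv[...,2]>130)).astype(np.uint8); m[:, :200]=0; m[:,310:]=0; m[:165]=0; m[295:]=0
c=max(cv2.findContours(m,0,2)[0],key=cv2.contourArea)
q=cv2.convexHull(c)[:,0].astype(float)
W=np.array([atz("top",x,0.016)[:2] for x in q])
r=cv2.minAreaRect((W*1000).astype(np.float32)); print("plate mm",r)
B=cv2.boxPoints(r); e=[B[1]-B[0],B[2]-B[1]]; L=max(e,key=np.linalg.norm); L=L*np.sign(L[0]); yaw=np.arctan2(L[1],L[0])
C=np.array(r[0])/1000
# scale check / local fixture frame
ax=np.array([np.cos(yaw),np.sin(yaw)]); ay=np.array([-ax[1],ax[0]])
np.save("fix.npy",[*C,yaw]); print("fix",C,yaw)
def f(w): w=np.asarray(w)[...,:2]-C; return np.stack([w@ax,w@ay],-1)*1000
for q_,z,exp in (("fence",.030,(0,-30)),("end_stop",.030,(90,-50)),("clamp_pivot",.062,(0,30)),("strap",.016,None)):
    px=[x for x in vision.mark_of(q_,"top") if 200<x["position"][0]<300]
    print(q_,exp,[np.round(f(atz("top",x["position"],z)),1) for x in px])
    px=[x for x in vision.mark_of(q_,"scene") if 200<x["position"][0]<330 and x["position"][1]>180]
    print(" scene",[np.round(f(atz("scene",x["position"],z)),1) for x in px])
# strap
for x in vision.cut_out("strap","top"):
    if 200<x["position"][0]<300:
        M=x["mask"]; v,u=np.nonzero(M); w=np.array([f(atz("top",p,.026)) for p in zip(u,v)])
        print("strap mask",x["p"],np.percentile(w,[1,50,99],0).round(1).tolist(), cv2.minAreaRect(w.astype(np.float32)))
        for k in range(-130,90,20):
            s=w[(w[:,0]>k)&(w[:,0]<=k+20)]
            if len(s): print(k+10, s[:,1].min().round(1), s[:,1].max().round(1))
        im[M]=im[M]//2+np.array([0,120,0],np.uint8)
        break
cv2.imwrite("pics/c1.png",cv2.resize(im[150:300,190:350],None,fx=4,fy=4,interpolation=cv2.INTER_CUBIC))
print(bot.read_state()["t"])
E
python3 b.py
```

```text
plate mm ((577.8496704101562, -16.418067932128906), (199.3218536376953, 267.6001892089844), 85.6722412109375)
fix [ 0.57784967 -0.01641807] -0.07553364
fence (0, -30) [array([  0.9, -36.7])]
 scene [array([ -2.7, -39.8])]
end_stop (90, -50) [array([ 90.5, -57. ])]
 scene [array([ 84.8, -54.8]), array([  46.3, -218.2])]
clamp_pivot (0, 30) [array([ 9.7, 39.9])]
 scene [array([-2.4, 27.1])]
strap None [array([-36.4, -67.1])]
 scene [array([-33.6, -73.4]), array([ 88.8, -55.3])]
strap mask 0.75 [[-117.6, -85.7], [-32.7, -65.8], [52.7, -44.5]] ((-31.296783447265625, -64.72256469726562), (178.11563110351562, 42.734580993652344), 1.2540942430496216)
-120 -83.5 -50.3
-100 -87.6 -46.7
-80 -86.7 -46.8
-60 -85.1 -46.0
-40 -85.7 -43.3
-20 -84.5 -44.3
0 -85.3 -43.2
20 -83.7 -44.7
40 -84.8 -44.6
60 -83.1 -64.8
1.45
```

View pics/c1.png

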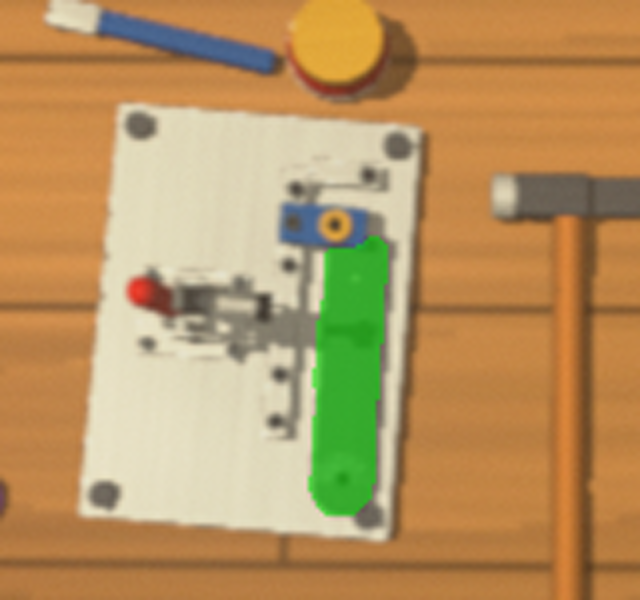

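The strap centre is at about fixture (-31,-65), nearly parallel. Its long side is 15 mm off the fence and its end 31 mm short of the stop. I'll push with closed fingers, starting from outside the -y side.

```bash
cat >> h.py <<'E'
cx,cy,FY=np.load("fix.npy")
A=np.array([[np.cos(FY),-np.sin(FY)],[np.sin(FY),np.cos(FY)]])
def toW(fx,fy): return A@[fx/1000,fy/1000]+[cx,cy]
def toF(w): return A.T@(np.asarray(w)[:2]-[cx,cy])*1000
def plan(fx,fy,z,n,claw=1,phi=0.):
    "rows to fixture (mm) point, tool y along fixture x turned by phi deg"
    s=bot.read_state(); p=np.array(s["eef_pos"]); R=np.array(s["eef_rot"])
    a=np.degrees(np.arctan2(R[1,1],R[0,1])); g=np.degrees(FY)+phi; da=(g-a+90)%180-90
    T=np.array([*toW(fx,fy),z/1000]); k=np.ceil(abs(da)/8.5) if abs(da)>.5 else 0; rows=[]
    for i in range(n):
        c=np.radians(a); y=np.array([np.cos(c),np.sin(c),0]); x=np.array([-y[1],y[0],0]); # x = y cross z, z down
        x=np.cross(y,[0,0,-1]); d=(T-p)/n; t=da/k if i<k else 0
        rows.append([round(float(v),3) for v in (d@x/.5,d@y/.5,-d[2]/.5,-t/180,claw)]); a+=t
    print("at",toF(p).round(1),p[2].round(4),"da",round(da,1)); print(rows)
def st():
    s=bot.read_state(); R=np.array(s["eef_rot"]); f=np.array(s["ft_force"])
    print(s["t"],"F",toF(s["eef_pos"]).round(1),round(s["eef_pos"][2]*1000,1),"force fix",(A.T@f[:2]).round(1),f[2].round(1),"gap",s["finger_gap"])
E
python3 -c "
from h import *
plan(-45,-114,200,16)
d=np.load('top0.npy');P=cloud('top',d).reshape(-1,3);F=(P[:,:2]-[cx,cy])@A*1000;z=P[:,2]*1000
for x0 in (-60,-30,20):
  for y in range(-108,-2,4):
    m=(abs(F[:,0]-x0)<12)&(abs(F[:,1]-y)<2)
    print((y,z[m].mean().round(0)),end=' ')
  print()
"
```

```text
at [-456.2  509.2] 0.2313 da -77.3
[[-0.067, -0.065, 0.004, 0.043, 1.0], [-0.075, -0.055, 0.004, 0.043, 1.0], [-0.082, -0.044, 0.004, 0.043, 1.0], [-0.087, -0.033, 0.004, 0.043, 1.0], [-0.091, -0.021, 0.004, 0.043, 1.0], [-0.093, -0.008, 0.004, 0.043, 1.0], [-0.093, 0.004, 0.004, 0.043, 1.0], [-0.092, 0.017, 0.004, 0.043, 1.0], [-0.089, 0.029, 0.004, 0.043, 1.0], [-0.084, 0.04, 0.004, 0.043, 1.0], [-0.078, 0.051, 0.004, 0.0, 1.0], [-0.078, 0.051, 0.004, 0.0, 1.0], [-0.078, 0.051, 0.004, 0.0, 1.0], [-0.078, 0.051, 0.004, 0.0, 1.0], [-0.078, 0.051, 0.004, 0.0, 1.0], [-0.078, 0.051, 0.004, 0.0, 1.0]]
(-108, np.float64(0.0)) (-104, np.float64(0.0)) (-100, np.float64(3.0)) (-96, np.float64(17.0)) (-92, np.float64(16.0)) (-88, np.float64(17.0)) (-84, np.float64(26.0)) (-80, np.float64(26.0)) (-76, np.float64(28.0)) (-72, np.float64(26.0)) (-68, np.float64(26.0)) (-64, np.float64(26.0)) (-60, np.float64(27.0)) (-56, np.float64(27.0)) (-52, np.float64(27.0)) (-48, np.float64(26.0)) (-44, np.float64(16.0)) (-40, np.float64(16.0)) (-36, np.float64(15.0)) (-32, np.float64(16.0)) (-28, np.float6
[... 747 characters left out ...]
1.0)) (-8, np.float64(16.0)) (-4, np.float64(16.0)) 
(-108, np.float64(-0.0)) (-104, np.float64(-0.0)) (-100, np.float64(3.0)) (-96, np.float64(17.0)) (-92, np.float64(17.0)) (-88, np.float64(17.0)) (-84, np.float64(22.0)) (-80, np.float64(26.0)) (-76, np.float64(27.0)) (-72, np.float64(26.0)) (-68, np.float64(27.0)) (-64, np.float64(27.0)) (-60, np.float64(26.0)) (-56, np.float64(26.0)) (-52, np.float64(27.0)) (-48, np.float64(27.0)) (-44, np.float64(19.0)) (-40, np.float64(18.0)) (-36, np.float64(17.0)) (-32, np.float64(16.0)) (-28, np.float64(25.0)) (-24, np.float64(30.0)) (-20, np.float64(31.0)) (-16, np.float64(31.0)) (-12, np.float64(24.0)) (-8, np.float64(18.0)) (-4, np.float64(18.0))
```

Depth confirms the frame: the fence face is at y≈-29, the strap spans y -86 to -46, and heights read 16/26/31. Moving now.

>>> {"fn": "drive_tool", "kwargs": {"series": [[-0.067, -0.065, 0.004, 0.043, 1], [-0.075, -0.055, 0.004, 0.043, 1], [-0.082, -0.044, 0.004, 0.043, 1], [-0.087, -0.033, 0.004, 0.043, 1], [-0.091, -0.021, 0.004, 0.043, 1], [-0.093, -0.008, 0.004, 0.043, 1], [-0.093, 0.004, 0.004, 0.043, 1], [-0.092, 0.017, 0.004, 0.043, 1]]}}

```text
t: 2.25
eef_pos: [0.343, 0.1981, 0.2155]
eef_rot: [[-0.186, 0.983, 0.001], [0.983, 0.186, 0.0], [0.0, 0.001, -1.0]]
ft_force: [1.4, 0.7, -1.5]
finger_gap: 0.003
```

>>> {"fn": "drive_tool", "kwargs": {"series": [[-0.089, 0.029, 0.004, 0.043, 1], [-0.084, 0.04, 0.004, 0.043, 1], [-0.078, 0.051, 0.004, 0, 1], [-0.078, 0.051, 0.004, 0, 1], [-0.078, 0.051, 0.004, 0, 1], [-0.078, 0.051, 0.004, 0, 1], [-0.078, 0.051, 0.004, 0, 1], [-0.078, 0.051, 0.004, 0, 1]]}}

```text
t: 3.05
eef_pos: [0.5225, -0.1291, 0.1992]
eef_rot: [[0.078, 0.997, 0.0], [0.997, -0.078, -0.0], [-0.0, 0.0, -1.0]]
ft_force: [1.6, 0.6, -0.8]
finger_gap: -0.002
```

```bash
python3 -c "
from h import *
st();plan(-45,-116,20,6)"
```

```text
3.05 F [ -46.7 -116.5] 199.2 force fix [1.6 0.7] -0.8 gap -0.0018274394452265782
at [ -46.7 -116.5] 0.1992 da 0.2
[[0.0, 0.001, 0.06, 0.0, 1.0], [0.0, 0.001, 0.06, 0.0, 1.0], [0.0, 0.001, 0.06, 0.0, 1.0], [0.0, 0.001, 0.06, 0.0, 1.0], [0.0, 0.001, 0.06, 0.0, 1.0], [0.0, 0.001, 0.06, 0.0, 1.0]]
```

>>> {"fn": "drive_tool", "kwargs": {"series": [[0, 0.001, 0.06, 0, 1], [0, 0.001, 0.06, 0, 1], [0, 0.001, 0.06, 0, 1], [0, 0.001, 0.06, 0, 1], [0, 0, 0.06, 0, 1], [0, 0, 0.055, 0, 1], [0, 0, 0.002, 0, 1], [0, 0, 0, 0, 1]]}}

```text
t: 3.85
eef_pos: [0.5241, -0.1273, 0.0213]
eef_rot: [[0.078, 0.997, -0.0], [0.997, -0.078, 0.0], [0.0, -0.0, -1.0]]
ft_force: [-0.3, 1.2, 0.2]
finger_gap: -0.0
```

>>> {"fn": "drive_tool", "kwargs": {"series": [[0.01, 0, 0, 0, 1], [0.01, 0, 0, 0, 1], [0.01, 0, 0, 0, 1], [0.006, 0, 0, 0, 1], [0.006, 0, 0, 0, 1], [0.006, 0, 0, 0, 1], [0.004, 0, 0, 0, 1], [0.004, 0, 0, 0, 1]]}}

```text
t: 4.65
eef_pos: [0.5261, -0.0993, 0.0208]
eef_rot: [[0.078, 0.997, 0.0], [0.997, -0.078, -0.0], [-0.0, 0.0, -1.0]]
ft_force: [-0.1, -4.3, 2.7]
finger_gap: 0.001
```

```bash
python3 -c "
from h import *
st()"
```

```text
4.65 F [-45.3 -86.5] 20.8 force fix [ 0.2 -4.3] 2.7 gap 0.0012198635765003556
```

>>> {"fn": "drive_tool", "kwargs": {"series": [[0.004, 0, 0, 0, 1], [0.004, 0, 0, 0, 1], [0.003, 0, 0, 0, 1], [0.002, 0, 0, 0, 1], [0.002, 0, 0, 0, 1]]}}

```text
t: 5.15
eef_pos: [0.5276, -0.0948, 0.0213]
eef_rot: [[0.078, 0.997, 0.003], [0.997, -0.078, -0.005], [-0.004, 0.003, -1.0]]
ft_force: [1.0, -36.0, -1.3]
finger_gap: -0.007
```

```bash
python3 -c "
from h import *
st()"
```

```text
5.15 F [-44.2 -81.9] 21.3 force fix [  3.7 -35.8] -1.3 gap -0.006866671713133101
```

>>> {"fn": "drive_tool", "kwargs": {"series": [[-0.01, 0, 0, 0, 1], [-0.02, 0, 0, 0, 1], [0, -0.03, -0.04, 0, 1], [0, -0.08, -0.03, 0, 1], [0.05, -0.08, 0, 0, 1], [0.04, -0.03, 0, 0, 1], [0, 0, 0.03, 0, 1], [0, 0, 0, 0, 1]]}}

```text
t: 5.95
eef_pos: [0.4183, -0.0528, 0.0398]
eef_rot: [[0.077, 0.997, -0.002], [0.997, -0.077, 0.001], [0.001, -0.002, -1.0]]
ft_force: [0.0, -0.4, 0.4]
finger_gap: -0.001
```

```bash
cat > c.py <<'E'
from h import *
st()
im,d=vision.read_camera("top"); P=cloud("top",d).reshape(-1,3);F=(P[:,:2]-[cx,cy])@A*1000;z=P[:,2]*1000
for lo,hi in ((-80,-50),(-20,15),(15,45)):
    m=(F[:,0]>lo)&(F[:,0]<hi)&(z>22.5)&(z<30)&(F[:,1]<-32)&(F[:,1]>-95); print((lo,hi),"y",np.percentile(F[m,1],[3,97]).round(1),m.sum())
E
cat > g.py <<'E'
from c import *
m=(F[:,1]>-65)&(F[:,1]<-35)&(z>22.5)&(z<30)&(F[:,0]<45)&(F[:,0]>-150); print("xmin",np.percentile(F[m,0],[1,3]))
cv2.imwrite("pics/g.png",cv2.resize(im[150:300,190:350],None,fx=4,fy=4,interpolation=cv2.INTER_CUBIC))
E
python3 g.py
```

```text
5.95 F [-156.3  -48.3] 39.8 force fix [ 0.  -0.4] 0.4 gap -0.00104051668350919
(-80, -50) y [-68.  -33.1] 155
(-20, 15) y [-68.  -33.2] 177
(15, 45) y [-68.  -33.4] 151
xmin [-112.7039897 -105.205661 ]
```

The strap now lies flat along the fence. Next I'll lower and push it along x.

>>> {"fn": "drive_tool", "kwargs": {"series": [[-0.003, 0, 0.038, 0, 1], [0, 0.01, 0, 0, 1], [0, 0.012, 0, 0, 1], [0, 0.012, 0, 0, 1], [0, 0.01, 0, 0, 1], [0, 0.01, 0, 0, 1], [0, 0.01, 0, 0, 1], [0, 0.01, 0, 0, 1]]}}

```text
t: 6.8
eef_pos: [0.4561, -0.0577, 0.0218]
eef_rot: [[0.078, 0.997, -0.001], [0.997, -0.078, 0.0], [0.0, -0.001, -1.0]]
ft_force: [-5.7, 0.7, 3.6]
finger_gap: -0.004
```

>>> {"fn": "drive_tool", "kwargs": {"series": [[0, 0.008, 0, 0, 1], [0, 0.006, 0, 0, 1], [0, 0.006, 0, 0, 1], [0, 0.006, 0, 0, 1]]}}

```text
t: 7.2
eef_pos: [0.4692, -0.0588, 0.0218]
eef_rot: [[0.078, 0.997, -0.0], [0.997, -0.078, 0.0], [0.0, -0.0, -1.0]]
ft_force: [-3.7, -0.3, 2.8]
finger_gap: -0.003
```

```bash
python3 g.py
```

```text
7.2 F [-105.1  -50.4] 21.8 force fix [-3.6 -0.5] 2.8 gap -0.0026600391392597677
(-80, -50) y [-68.6 -58.4] 28
(-20, 15) y [-68.3 -33.3] 177
(15, 45) y [-68.1 -33. ] 154
xmin [-63.23881549 -56.96987475]
```

>>> {"fn": "drive_tool", "kwargs": {"series": [[0, 0.005, 0, 0, 1], [0, 0.004, 0, 0, 1], [0, 0.003, 0, 0, 1]]}}

```text
t: 7.55
eef_pos: [0.4752, -0.0593, 0.0218]
eef_rot: [[0.078, 0.997, -0.0], [0.997, -0.078, -0.0], [-0.0, -0.0, -1.0]]
ft_force: [-4.7, -0.1, 3.5]
finger_gap: -0.002
```

>>> {"fn": "drive_tool", "kwargs": {"series": [[0, 0.004, 0, 0, 1], [0, 0.003, 0, 0, 1]]}}

```text
t: 7.75
eef_pos: [0.4769, -0.0594, 0.0214]
eef_rot: [[0.078, 0.997, -0.005], [0.997, -0.078, 0.001], [0.0, -0.005, -1.0]]
ft_force: [-23.6, 0.3, 15.9]
finger_gap: -0.001
```

```bash
python3 -c "
from h import *
st()"
```

```text
7.75 F [-97.4 -50.4] 21.4 force fix [-23.6  -1.5] 15.9 gap -0.0011523067479027517
```

Force rose sharply, so the strap is at the stop. I'll back off and check.

>>> {"fn": "drive_tool", "kwargs": {"series": [[0, -0.01, 0, 0, 1], [0, -0.04, 0, 0, 1], [0, -0.06, -0.08, 0, 1], [0, -0.05, -0.1, 0, 1], [0, 0, -0.1, 0, 1], [0, 0, -0.1, 0, 1], [0, 0, 0, 0, 1]]}}

```text
t: 8.45
eef_pos: [0.404, -0.054, 0.2128]
eef_rot: [[0.078, 0.997, 0.012], [0.997, -0.078, -0.003], [-0.002, 0.012, -1.0]]
ft_force: [-0.3, 0.1, -0.7]
finger_gap: 0.003
```

```bash
python3 g.py
python3 - <<'E'
from h import *
im,d=vision.read_camera("scene"); cv2.imwrite("pics/s2.png",cv2.resize(im[130:290,190:380],None,fx=4,fy=3.7,interpolation=cv2.INTER_CUBIC))
K,t,R=cal("scene"); Pc=cloud("scene",d)
for y in (-60,-40):
    print(y,[(x,round(float(Pc[tuple(np.round(proj("scene",[*toW(x,y),.026])[0]).astype(int)[::-1])][2]*1000),1)) for x in range(76,102,2)])
print(np.round(proj("scene",[*toW(90,-50),.026]),1),[x["position"] for x in vision.mark_of("end_stop","scene")])
E
```

```text
8.45 F [-170.6  -50.6] 212.8 force fix [-0.3  0.1] -0.7 gap 0.0031458880540554484
(-80, -50) y [-67.5 -33.3] 151
(-20, 15) y [-68. -33.] 176
(15, 45) y [-67.6 -33.2] 153
xmin [-87.95417192 -84.21750272]
-60 [(76, 24.0), (78, 24.0), (80, 29.7), (82, 29.7), (84, 27.7), (86, 30.3), (88, 31.8), (90, 29.1), (92, 29.5), (94, 29.2), (96, 31.8), (98, 30.1), (100, 30.1)]
-40 [(76, 22.8), (78, 25.7), (80, 25.7), (82, 23.5), (84, 25.0), (86, 25.0), (88, 30.5), (90, 30.5), (92, 28.5), (94, 27.5), (96, 27.5), (98, 30.9), (100, 31.3)]
[[299.8 238.5]] [[300.5, 237.4]]
```

View pics/s2.png

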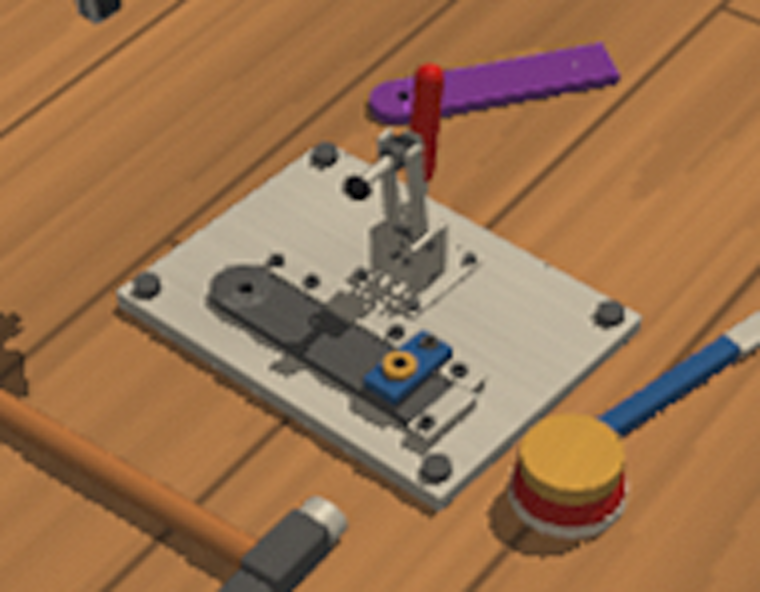

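The picture shows the strap's square end against the stop with no gap, and its side on the fence. The red handle is upright with its knob at (428,75) in the crop. The bystanders have not moved. Before pushing, I'll measure the grip.

```bash
cat > r.py <<'E'
from h import *
for n in("top","scene"):
    im,d=vision.read_camera(n); h=cv2.cvtColor(im,cv2.COLOR_BGR2HSV).astype(int)
    P=cloud(n,d).reshape(-1,3);F=(P[:,:2]-[cx,cy])@A*1000;z=P[:,2]*1000
    m=(((h[...,0]<6)|(h[...,0]>174))&(h[...,1]>150)&(h[...,2]>80)).ravel()&(abs(F[:,0])<40)&(F[:,1]>-20)&(F[:,1]<230)&(z>30)
    print(n,m.sum())
    if m.sum()>5:
        for a,b in zip(("x","y","z"),(F[m,0],F[m,1],z[m])): print(a,np.percentile(b,[2,25,50,75,98]).round(1))
E
python3 r.py; python3 -c "
from h import *
plan(0,8,215,5)"
```

```text
top 45
x [-7.2 -3.9 -1.3  1.8  4.6]
y [39.6 42.8 45.8 50.2 55.3]
z [161.5 186.8 192.8 195.2 198.4]
scene 153
x [-5.5 -0.   3.9  5.   6.9]
y [34.2 37.4 39.9 43.8 49.6]
z [113.2 148.1 166.7 183.5 195. ]
at [-173.4  -50.2] 0.2054 da 0.1
[[0.023, 0.069, -0.004, 0.0, 1.0], [0.023, 0.069, -0.004, 0.0, 1.0], [0.023, 0.069, -0.004, 0.0, 1.0], [0.023, 0.069, -0.004, 0.0, 1.0], [0.023, 0.069, -0.004, 0.0, 1.0]]
```

>>> {"fn": "drive_tool", "kwargs": {"series": [[0.023, 0.069, -0.004, 0, 1], [0.023, 0.069, -0.004, 0, 1], [0.023, 0.069, -0.004, 0, 1], [0.023, 0.069, -0.004, 0, 1], [0.023, 0.069, -0.004, 0, 1], [0, 0, 0, 0, 1]]}}

```text
t: 9.3
eef_pos: [0.58, -0.0087, 0.2139]
eef_rot: [[0.077, 0.997, -0.003], [0.997, -0.077, 0.0], [0.0, -0.003, -1.0]]
ft_force: [-0.4, -0.3, -0.0]
finger_gap: -0.001
```

```bash
python3 -c "
from h import *
st()
plan(0,12,173,3)"
```

```text
9.3 F [1.6 7.9] 213.9 force fix [-0.4 -0.3] -0.0 gap -0.001471083822427215
at [1.6 7.9] 0.2139 da 0.1
[[0.003, -0.001, 0.027, 0.0, 1.0], [0.003, -0.001, 0.027, 0.0, 1.0], [0.003, -0.001, 0.027, 0.0, 1.0]]
```

>>> {"fn": "drive_tool", "kwargs": {"series": [[0.003, -0.001, 0.027, 0, 1], [0.003, -0.001, 0.027, 0, 1], [0.003, -0.001, 0.027, 0, 1], [0.016, 0, 0, 0, 1], [0.018, 0, 0.002, 0, 1], [0.018, 0, 0.004, 0, 1], [0.018, 0, 0.004, 0, 1], [0.018, 0, 0.004, 0, 1]]}}

```text
t: 10.1
eef_pos: [0.5803, 0.0398, 0.1692]
eef_rot: [[0.078, 0.997, 0.001], [0.997, -0.078, 0.0], [0.0, 0.001, -1.0]]
ft_force: [-0.1, -0.6, -0.3]
finger_gap: -0.003
```

```bash
python3 r.py; python3 -c "
from h import *
st()
plan(0,89,158,4)"
```

```text
top 0
scene 151
x [-5.7  0.1  2.9  4.8  6.6]
y [49.5 57.3 62.  68.  78.2]
z [107.4 124.4 138.6 154.7 177.8]
10.2 F [-2.  56.6] 168.8 force fix [-0.5 -0. ] 0.2 gap 0.0009719792292051759
at [-2.  56.6] 0.1688 da 0.1
[[0.016, 0.001, 0.005, 0.0, 1.0], [0.016, 0.001, 0.005, 0.0, 1.0], [0.016, 0.001, 0.005, 0.0, 1.0], [0.016, 0.001, 0.005, 0.0, 1.0]]
```

The handle is moving as expected, so I'll carry on along its arc.

>>> {"fn": "drive_tool", "kwargs": {"series": [[0.016, 0.001, 0.005, 0, 1], [0.016, 0.001, 0.006, 0, 1], [0.016, 0.001, 0.006, 0, 1], [0.016, 0.001, 0.006, 0, 1], [0.018, 0, 0.006, 0, 1], [0.018, 0, 0.006, 0, 1], [0.018, 0, 0.006, 0, 1]]}}

```text
t: 10.9
eef_pos: [0.5868, 0.0983, 0.1483]
eef_rot: [[0.078, 0.997, 0.0], [0.997, -0.078, 0.0], [0.0, 0.0, -1.0]]
ft_force: [-0.2, -0.8, 0.9]
finger_gap: 0.002
```

```bash
python3 r.py; python3 -c "
from h import *
st()
plan(0,134,142,3);plan(0,149,126,4)"
```

```text
top 22
x [-6.6 -4.  -1.5  0.6  3.3]
y [90.  92.2 94.9 96.7 99.6]
z [104.5 111.2 113.5 116.2 120.4]
scene 133
x [-5.9 -1.1  2.5  4.9  7.2]
y [ 86.8  94.9 105.6 114.9 140.6]
z [103.  113.6 123.7 133.4 154.2]
11.0 F [ -0.  115.5] 147.9 force fix [ 0.6 -0.2] 0.2 gap 0.000982273037802115
at [ -0.  115.5] 0.1479 da 0.1
[[0.012, 0.0, 0.004, 0.0, 1.0], [0.012, 0.0, 0.004, 0.0, 1.0], [0.012, 0.0, 0.004, 0.0, 1.0]]
at [ -0.  115.5] 0.1479 da 0.1
[[0.017, 0.0, 0.011, 0.0, 1.0], [0.017, 0.0, 0.011, 0.0, 1.0], [0.017, 0.0, 0.011, 0.0, 1.0], [0.017, 0.0, 0.011, 0.0, 1.0]]
```

>>> {"fn": "drive_tool", "kwargs": {"series": [[0.012, 0, 0.004, 0, 1], [0.012, 0, 0.005, 0, 1], [0.012, 0, 0.006, 0, 1], [0.008, 0, 0.008, 0, 1], [0.008, 0, 0.008, 0, 1], [0.008, 0, 0.008, 0, 1], [0.008, 0, 0.008, 0, 1]]}}

```text
t: 11.7
eef_pos: [0.5894, 0.1315, 0.1246]
eef_rot: [[0.078, 0.997, -0.0], [0.997, -0.078, -0.001], [-0.001, -0.0, -1.0]]
ft_force: [-0.8, -4.0, 3.3]
finger_gap: -0.002
```

```bash
python3 r.py; python3 -c "
from h import *
st()
plan(0,160,100,6);plan(0,165,80,8)"
```

```text
top 58
x [-6.4 -3.9 -1.4  1.5  4.3]
y [109.3 116.  122.2 128.1 134.9]
z [ 99.  103.8 106.7 110.4 116. ]
scene 136
x [-6.3 -0.6  3.   5.   7.2]
y [105.9 118.2 129.2 144.  180.3]
z [ 93.7 103.  109.5 115.4 129.8]
11.8 F [  0.2 148.4] 124.4 force fix [ 0.  -2.2] 1.7 gap 0.0023539963864644547
at [  0.2 148.4] 0.1244 da 0.1
[[0.004, -0.0, 0.008, 0.0, 1.0], [0.004, -0.0, 0.008, 0.0, 1.0], [0.004, -0.0, 0.008, 0.0, 1.0], [0.004, -0.0, 0.008, 0.0, 1.0], [0.004, -0.0, 0.008, 0.0, 1.0], [0.004, -0.0, 0.008, 0.0, 1.0]]
at [  0.2 148.4] 0.1244 da 0.1
[[0.004, -0.0, 0.011, 0.0, 1.0], [0.004, -0.0, 0.011, 0.0, 1.0], [0.004, -0.0, 0.011, 0.0, 1.0], [0.004, -0.0, 0.011, 0.0, 1.0], [0.004, -0.0, 0.011, 0.0, 1.0], [0.004, -0.0, 0.011, 0.0, 1.0], [0.004, -0.0, 0.011, 0.0, 1.0], [0.004, -0.0, 0.011, 0.0, 1.0]]
```

>>> {"fn": "drive_tool", "kwargs": {"series": [[0.004, 0, 0.009, 0, 1], [0.004, 0, 0.009, 0, 1], [0.004, 0, 0.009, 0, 1], [0.004, 0, 0.009, 0, 1], [0.003, 0, 0.009, 0, 1], [0.003, 0, 0.009, 0, 1], [0.002, 0, 0.009, 0, 1], [0.002, 0, 0.008, 0, 1]]}}

```text
t: 12.6
eef_pos: [0.5902, 0.1445, 0.0887]
eef_rot: [[0.078, 0.997, -0.001], [0.997, -0.078, -0.0], [-0.0, -0.001, -1.0]]
ft_force: [-0.3, 0.1, -0.7]
finger_gap: 0.002
```

```bash
python3 -c "
from h import *
st()"; python3 r.py
```

```text
12.6 F [1.000e-01 1.613e+02] 88.7 force fix [-0.4  0. ] -0.7 gap 0.002210125172579834
top 69
x [-6.9 -4.1 -1.1  1.6  4.4]
y [116.2 124.4 133.  141.7 148.9]
z [71.4 73.5 75.3 76.9 79.3]
scene 151
x [-5.1 -0.   2.5  4.5  7. ]
y [113.1 129.4 149.6 172.5 196.3]
z [62.7 69.7 73.2 75.  77.9]
```

It has snapped over: the grip is level with its top at z≈76, and there is no force on the tool. I'll withdraw upward and away, then check.

>>> {"fn": "drive_tool", "kwargs": {"series": [[0, 0, -0.06, 0, 1], [0, 0, -0.08, 0, 1], [0, 0, -0.08, 0, 1], [0, -0.04, -0.08, 0, 1], [0.04, -0.08, 0, 0, 1], [0.04, -0.08, 0, 0, 1], [0.04, -0.08, 0, 0, 1], [0, 0, 0, 0, 1]]}}

```text
t: 13.5
eef_pos: [0.4524, 0.217, 0.2402]
eef_rot: [[0.075, 0.997, 0.0], [0.997, -0.075, 0.001], [0.001, 0.0, -1.0]]
ft_force: [0.2, -0.6, -0.4]
finger_gap: 0.001
```

```bash
python3 g.py; python3 r.py
python3 - <<'E'
from h import *
im,d=vision.read_camera("scene"); cv2.imwrite("pics/s3.png",cv2.resize(im[130:290,190:380],None,fx=4,fy=3.7,interpolation=cv2.INTER_CUBIC))
vision.read_camera("top")
for n in("top","scene"):
    for q in("hammer","wax_tin","chisel"): print(n,q,[np.round(x["position"],1) for x in vision.mark_of(q,n)])
E
```

```text
13.5 F [-142.7  223.3] 240.2 force fix [ 0.3 -0.6] -0.4 gap 0.0008716209339328827
(-80, -50) y [-67.3 -33.5] 148
(-20, 15) y [-68.3 -32.8] 98
(15, 45) y [-68.4 -32.9] 141
xmin [-88.79825386 -85.54565516]
top 204
x [-8.2 -4.8 -1.2  2.4  6. ]
y [117.3 136.8 158.  179.1 199.2]
z [70.1 73.6 75.8 77.1 80.3]
scene 165
x [-6.2 -1.2  2.   4.3  6.7]
y [113.  132.5 153.8 177.  198.4]
z [63.5 69.5 73.3 75.3 77.7]
top hammer [array([334.8, 223.3])]
top wax_tin [array([274.2, 159.9])]
top chisel [array([232.8, 160.1])]
scene hammer [array([236. , 276.5]), array([268.3, 221.5])]
scene wax_tin [array([333.7, 264.4])]
scene chisel [array([357.4, 232.2])]
```

View pics/s3.png

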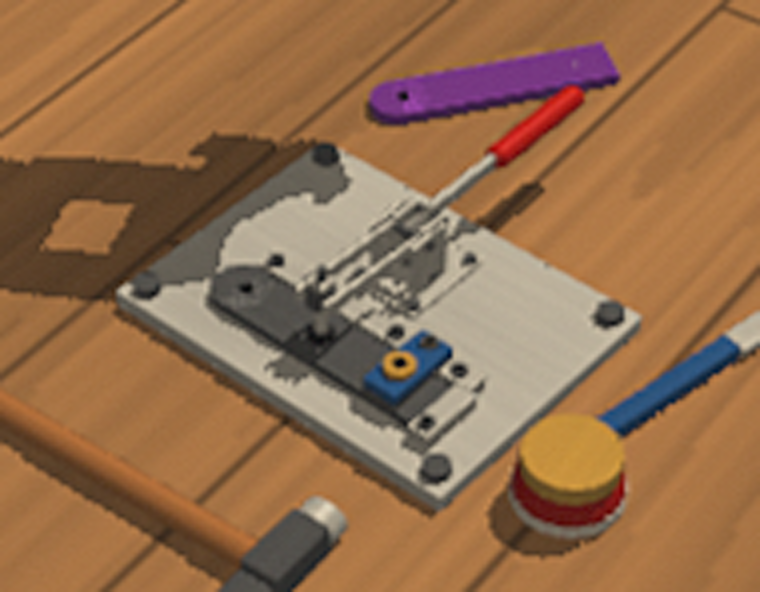

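The clamp is locked: the handle lies flat and the foot at (318,335) is on the strap. The strap is against the fence and stop, the bystanders haven't moved, and the arm is clear. Handing in.

```bash
python3 -c "
from h import *
print(order.finish_job())"
```

```text
the job is handed in; nothing more can be done
None
```

I pushed the strap flat against the fence, slid it to the end stop, and pushed the red handle over until it snapped into lock. The job was handed in at about 14 s of the 67 s allowed. `finish_job` reports no verdict.

- **Strap at the fence:** the last depth check showed it parallel to the fence, with both long edges constant within about 1 mm over its length. The push against the fence ended at about 36 N.
- **Strap at the stop:** the last picture shows the square end against the stop with no gap, and the round end is at about x -89 mm (home is -90). The push along x ended in a jump to about 24 N. The ±3 mm tolerance is at the edge of what the cameras resolve, so that force jump is the stronger evidence.
- **Clamp:** the grip lies level at z of about 70 mm with the arm withdrawn, and the picture shows the foot on the strap. I did not measure the foot's force on the strap or read the handle angle directly.
- **Bystanders:** the hammer, wax tin and chisel are at their starting pixels within about 4 px. That fits detector noise, and the tool never went near them.
- **Disagreement:** the networks' first fence, end-stop and clamp-pivot points were up to about 14 mm off my plate fit. I trusted the plate fit because the depth profile confirmed the fence face at y of about -29 mm (nominal -30).

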